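# Lock the lens stand with its linch pin

### The arm

A 6-joint arm with a two-finger parallel gripper is mounted at the origin on a cart in front of the work surface, level with it; the furniture and walls round the work are solid. World frame = base frame: x ahead of the robot, y to its left, z up, the work surface at z = 0. Lengths are in m, angles in rad, forces in N, time in s.
With the tool pointing down it reaches from about 0.25 to 0.775 m from the base axis. Payload 4 kg.
Tool frame: the origin (TCP) lies between the finger pads; the fingertips stand ahead of it and the grasp point (between the pads) lies 8 mm behind it (manip.finger_overhang is the z of the fingertips in the tool frame, in m); z points along the fingers, y is the direction in which the jaws open and shut (so a half turn about z gives the same grasp; the last joint's range is limited). The gripper opens to 94 mm and grips with 3 to 60 N. Pads are 16 mm wide; open, the fingers measure 119 mm over their backs; the gripper's body (75 mm by 177 mm) begins 78 mm behind the grasp point.
Start: joints at [1.07, 0.087, 1.371, -0, 1.684, -0.103], TCP at [0.213, 0.507, 0.217] pointing down, gripper open.
Joint ranges: [-3.1, 3.1], [-0.76, 2.03], [0.27, 2.55], [-1.08, 4.22], [0.17, 2.65], [-2.57, 2.57]. Speed limits (rad/s): [2.79, 2.79, 3.14, 3.14, 3.14, 3.14].

### API

Orientations are given as a unit quaternion [x, y, z, w].
In Python, from plant import sensors, camera, get_calibration, job, manip gives the robot as it stands.
- The arm moves only by the tool arm_command, never from a script. Its argument "moves" is a list of rows, each a list of 3 entries, a list of its own where there are three numbers: the finger opening in m, from 0 to 0.094, then the shift along the tool's x, y, z in m, then the turn, a rotation vector about the tool's x, y, z in degrees. A call has 1 to 20 rows; each row is the pose to reach, as a shift and turn from the pose measured when the call began, along the tool's axes at that moment; what a row does not reach only later rows make up. A row lasts 1/8 s, in which the tool goes at most 62.5 mm and 10.7 degrees, less where a joint would pass 70% of its speed; a pose out of reach is approached as far as the arm can. A call with a gripper value outside its range is refused whole. The fingers move at their own pace and stop on an object; "force" is the grip in N (left out, the last holds). Time passes only in rows, so rows that repeat a pose let the fingers close. It gives the time, the measured TCP pose, the force and the opening at its end, in the units of the state.
- sensors.sense(): the state, without advancing time (a new reading comes with each control period).
- camera(name): name is "side" or "top" or "wrist"; returns (picture, depth): 384x512x3 uint8, blue, green, red; 384x512 float32, m along the optical axis (not along the pixel's ray), 0 where there is no reading.
- get_calibration(name): a dict with "fx", "fy", "cx", "cy" (pixels), "extrinsics" (4x4, takes a point from camera to world coordinates); the wrist camera has in their place "tool_from_camera" (4x4, takes a point from camera to tool coordinates, whose origin is the TCP and whose axes are the flange's). Camera axes: x right, y up, looking along -z (the intrinsics and any distortion apply to the point x, -y, -z); pixel columns grow to the right and rows downward; lengths in m; the calibration is good to about 2 mm. A picture is of the moment at which its call begins: read the wrist's pose just before it. get_calibration takes no time and is no camera call.
- job.hand_in(): hands the job in, once; it reports no verdict.
The state is a dict: "time_s": time; "joint_pos": joint angles; "joint_velocities": joint speeds; "joint_torque": joint torques, N m; "tcp_pos": TCP position; "tool_rot": TCP orientation; "ft_force": force on the tool from outside, world axes, zero at the start; "torque": the same for the moment, N m; "opening": finger opening in m.
Only numpy, scipy, OpenCV 4.12 (cv2) and the standard library are available. Lean on these libraries where they do the work, as an engineer would, in place of code of your own. Each camera call takes 0.05 s, during which the arm holds its last target. There are 200 camera calls.

### The job

Pick up the loose linch pin, push it shank first through the cross hole near the top of the lens stand's column until its collar is fully home against the column, then flip its sprung ring forward over the top of the column and press it down until it snaps over and under the pin's end. Feel for the hole gently, without ramming the pin against the stand, let go of everything, and leave the other things where they are.

Things in the scene. Friction and masses are not known exactly. Their poses are not given: they have to be found in the camera images.
- pin: loose steel linch pin lying on the table, about 0.11 kg. Origin on the table under the middle of its grip tab; x along the shank to the tip, y across, z up. Flat grip tab: x -18 to +16 mm, 14 mm wide, z 0 to 26 mm, gripped across the 14 mm. Then a round collar, 16 mm diameter, x +15 to +26 mm; then the shank, 9 mm diameter, 35.5 mm long. Collar and shank axis at z = 16 mm
- shoulder (a point): point on the shank's axis in the collar's flat front face (pin x = +26 mm), the face that comes to rest against the column; axes as pin
- tip (a point): point on the shank's axis at its end, 35.5 mm in front of shoulder; the end is a half ball; axes as pin
- hinge (a point): hinge of the pin's wire ring, on the shank axis, 5 mm behind shoulder, inside the collar; axes as pin. The ring is a square-cornered loop of smooth 4 to 6 mm wire, 40 mm wide and 41 mm long (wire centres), so its top bar stands 43 mm above the shank axis when open. Its outer half (the bow) is sprung: it stretches along the ring by up to 5 mm, at 3 N and up
- ring (a joint): ring angle: 0 = standing up square to the shank; starts between -0.1 and 0.35 (open stop -0.12); grows as it swings forward to the tip; stays put to about 0.8, then sinks. At about 1.46 its bar meets the round pin end from above; pressed down beside the pin (up to 10 N) it stretches over the end and snaps below it: shut, about 1.68 to its stop at 1.74, with the bar 4 to 7 mm below the shank axis
- stand: lens stand, fixed: grey base plate 190 x 120 x 12 mm (x -60 to +130 mm) with an upright square aluminium column, 20 mm in x, 22 mm in y. Origin on the table under the column's centre; x is the direction of the cross hole and points along the lens arm, z up. Lens arm and its 36 mm square collar lie 17 mm or more below the hole's axis; arm to x = 152 mm. A sherd lies under the lens
- entry (a point): point on the column face where the pin goes in, moving along the stand's +x (stand x = -10 mm, y = 0), at the middle height, 110 mm over the table; axes as stand. The column is clamped by hand, so the true hole axis is up to 8 mm above or below this point, unmeasured. Round hole 10.5 mm wide, 1 mm bevel, right through the 20 mm column. Column top 14 mm over the hole axis
- jar: bystander: small clear sample jar with orange cap, 45 mm wide, 64 mm tall, loose; origin at its underside
- tape: bystander: yellow tape measure, 60 x 70 x 36 mm, loose; origin at its underside
- loupe: bystander: black ring loupe with light handle, 39 x 70 x 14 mm, loose; origin at its underside
Things that resemble listed ones, but are neither listed nor needed, are in the scene too. There is more than one size of the stand; the job needs the larger.

How it is judged:
By the outcome, as a careful person would: the job done as asked, in the order asked, and still so for the second after the job is handed in, with the robot touching nothing.
It also fails if it takes over 56 s, if anything falls off the work surface, if the arm or the gripper's body presses on something with over 40 N, if the wrist force passes 120 N, or if a joint passes its speed limit or range.

## Working session

There is one attempt and no reset: what is moved stays moved. The work goes in short steps, Python scripts to look and compute and a tool call to move; the robot and the scene stay as the last step left them, time stands still between calls to the robot, and variables do not carry over. Pictures are saved under pics/ and viewed, about 8 in all and at most 12, crops included, and the job is handed in when it is done.

Besides the shell and the picture viewer there is one more tool, called after "Request:" in YAML: its name, and indented under it one key for each argument. arm_command: Moves the arm, as the interface text tells. Its arguments: {"type":"object","properties":{"moves":{"type":"array","items":{"type":"array"}},"force":{"type":"number"}},"required":["moves"]}

```bash
ls; mkdir -p pics
cat > h.py <<'E'
import numpy as np, cv2
from scipy.spatial.transform import Rotation as R
from plant import sensors, camera, get_calibration, job, manip
def ext(name,s=None):
    c=get_calibration(name)
    if name!="wrist": return c,np.array(c["extrinsics"])
    s=s or sensors.sense(); T=np.eye(4); T[:3,:3]=R.from_quat(s["tool_rot"]).as_matrix(); T[:3,3]=s["tcp_pos"]
    return c,T@np.array(c["tool_from_camera"])
def ray(c,T,u,v):
    d=np.array([(u-c["cx"])/c["fx"],-(v-c["cy"])/c["fy"],-1.]); return T[:3,3],T[:3,:3]@d
def pt(c,T,u,v,dep):
    o,d=ray(c,T,u,v); return o+d*dep
def proj(c,T,p):
    q=np.linalg.inv(T)@np.r_[p,1]; return c["cx"]+c["fx"]*q[0]/-q[2], c["cy"]-c["fy"]*q[1]/-q[2]
def at_z(c,T,u,v,z):
    o,d=ray(c,T,u,v); return o+d*(z-o[2])/d[2]
E
python3 - <<'E'
from h import *
print(sensors.sense(), [a for a in dir(manip) if a[0]!='_'], manip.finger_overhang)
for n in("side","top","wrist"):
    c,T=ext(n); im,d=camera(n); cv2.imwrite(f"pics/{n}0.png",im); np.save(f"pics/{n}0.npy",d); print(n,c.keys(),c["fx"],c["cx"],c["cy"],T.round(3).tolist())
a=cv2.imread("pics/top0.png");b=cv2.imread("pics/side0.png")
E
```

```text
pics
{'time_s': 0.0, 'joint_pos': array([ 1.06989419e+00,  8.79318530e-02,  1.37223922e+00, -1.23255852e-05,
        1.68360438e+00, -1.03120303e-01]), 'joint_velocities': array([ 0.00257015, -0.00053769,  0.00156618, -0.00128803, -0.00104843,
       -0.00049598]), 'joint_torque': array([ 9.70093861e-04, -3.40186965e+01, -3.02430511e+01,  7.19249994e-02,
        3.27956211e-02, -1.54893560e-04]), 'tcp_pos': array([0.21282022, 0.50658559, 0.21532444]), 'tool_rot': array([ 1.97582787e-01,  9.80285597e-01, -1.04382603e-03, -3.18780210e-04]), 'ft_force': array([ 0.39662373,  0.13777298, -0.36601768]), 'torque': array([-0.01661659,  0.01819752,  0.02907391]), 'opening': 0.09426470601866148} ['MotionError', 'finger_overhang'] 0.011
side dict_keys(['fx', 'fy', 'cx', 'cy', 'extrinsics']) 363.8530389927465 253.2252890182196 192.70112132923452 [[0.996, 0.025, -0.086, 0.549], [-0.087, 0.501, -0.861, -0.707], [0.021, 0.865, 0.501, 0.53], [0.0, 0.0, 0.0, 1.0]]
top dict_keys(['fx', 'fy', 'cx', 'cy', 'extrinsics']) 484.1087291038292 262.93703795047446 197.17000452346957 [[-0.024, 0.991, -0.13, 0.479], [-1.0, -0.025, -0.007, 0.036], [-0.01, 0.129, 0.992, 1.344], [0.0, 0.0, 0.0, 1.0]]
wrist dict_keys(['fx', 'fy', 'cx', 'cy', 'tool_from_camera']) 311.83560460235157 257.9789508589295 189.86202141057257 [[0.387, -0.896, -0.219, 0.149], [0.922, 0.376, 0.094, 0.532], [-0.002, -0.238, 0.971, 0.384], [0.0, 0.0, 0.0, 1.0]]
```

View pics/top0.png

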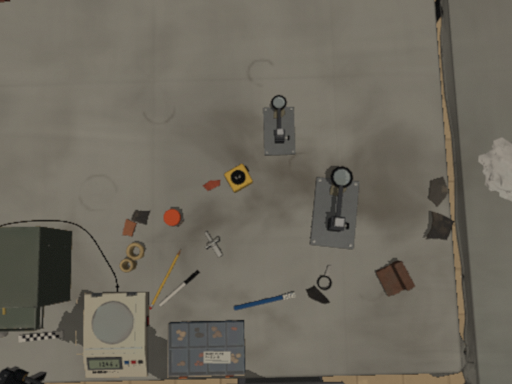

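View pics/side0.png

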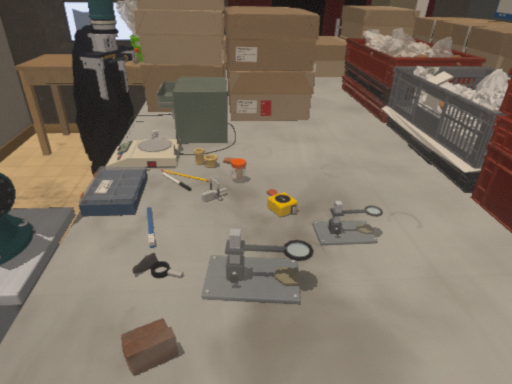

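Top view: larger stand at (337,213), column (338,222); the smaller one at (280,130) is not needed. The pin with its ring is at (213,243) top and (213,190) side. I'll confirm both in an enlarged mosaic.

Run:
```python
from h import *
t=cv2.imread("pics/top0.png");s=cv2.imread("pics/side0.png")
def crop(im,u,v,w,h,k): return cv2.resize(im[v:v+h,u:u+w],None,fx=k,fy=k,interpolation=cv2.INTER_CUBIC)
m=np.vstack([np.hstack([crop(t,190,222,50,37,8),crop(s,190,165,50,37,8)]),np.hstack([crop(t,300,160,80,60+34,5)[:300*0+470][ :296*1+150][150:446],crop(s,200,222,80,74,5)[:296]])])
cv2.imwrite("pics/mos.png",m);print(m.shape)
for n,pts in(("top",[(338,223),(320,240),(350,240),(213,243),(207,234),(221,256)]),("side",[(236,236),(213,195),(205,200),(225,190)])):
    c,T=ext(n);d=np.load(f"pics/{n}0.npy")
    for p in pts: print(n,p,pt(c,T,*p,d[p[1],p[0]]).round(3))
```

```text
(592, 800, 3)
top (338, 223) [ 0.568 -0.143  0.121]
top (320, 240) [ 0.531 -0.108  0.011]
top (350, 240) [ 0.529 -0.19   0.009]
top (213, 243) [0.528 0.181 0.056]
top (207, 234) [0.554 0.201 0.018]
top (221, 256) [ 0.494  0.165 -0.   ]
side (236, 236) [ 0.573 -0.158  0.118]
side (213, 195) [0.524 0.175 0.012]
side (205, 200) [0.502 0.161 0.005]
side (225, 190) [0.558 0.197 0.015]
```

View pics/mos.png

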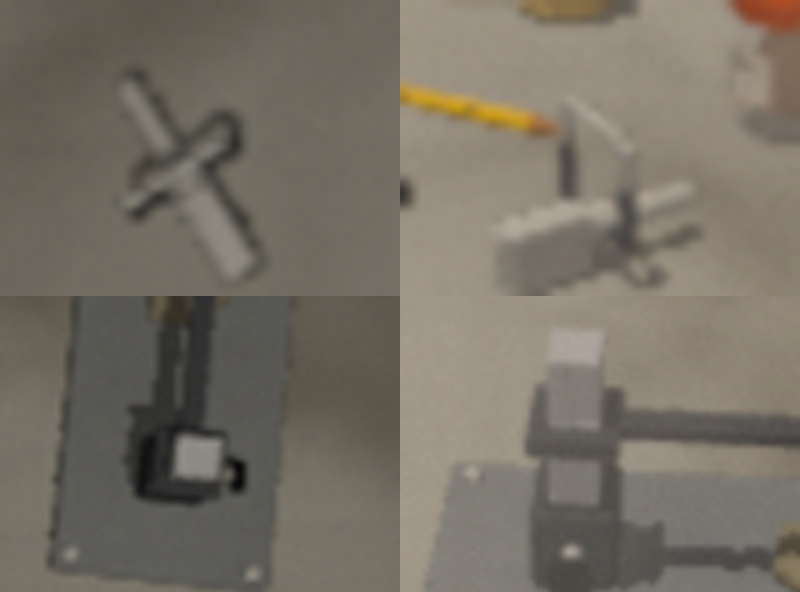

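Top crop: pin tip near (206,232) and tab end near (220,256), ring standing at (212,243). In the side crop the ring is upright. Larger stand: column top at (339,223) top, (238,235) side. It is clearly the bigger of the two, and its base size is checked below.

```bash
cat >> h.py <<'E'
def plan(p,yaw,tilt=0):
    """yaw deg: heading of -tool x in world; tilt deg about horizontal left axis: fingers swing forward (camera looks ahead)"""
    s=sensors.sense(); M=R.from_quat(s["tool_rot"]).as_matrix()
    y=np.radians(yaw); X=-np.array([np.cos(y),np.sin(y),0]);Z=np.array([0,0,-1.]);Y=np.cross(Z,X)
    G=R.from_rotvec(-np.radians(tilt)*np.cross([0,0,1.],-X)).as_matrix()@np.c_[X,Y,Z]
    sh=M.T@(np.array(p)-s["tcp_pos"]); rv=np.degrees(R.from_matrix(M.T@G).as_rotvec())
    print("t",round(s["time_s"],2),"shift",sh.round(4).tolist(),"turn",rv.round(2).tolist(),"rows",max(np.linalg.norm(sh)/.0625,np.linalg.norm(rv)/10.7).round(1))
E
python3 - <<'E'
from h import *
c,T=ext("top")
tip=at_z(c,T,206.2,232,.016); rear=at_z(c,T,220,256,.02)
d=(tip-rear)[:2]; L=np.linalg.norm(d); print(tip,rear,L,np.degrees(np.arctan2(d[1],d[0])))
# base corners in top, z=.012
cs=[(304+ (72-0)/5-4,0)]
col=at_z(c,T,300+199/5,160+150/5-0+(457-296)/5,.124); print("col",col)
l=[at_z(c,T,300+70/5,160+30+(553-296)/5,.012),at_z(c,T,300+252/5,160+30+(572-296)/5,.012)]
print(l,np.linalg.norm(l[0]-l[1])); v=l[0]-l[1]; print("stand yaw",np.degrees(np.arctan2(v[1],v[0]))-90)
yaw=np.degrees(np.arctan2(d[1],d[0])); o=rear[:2]+d/L*18
print("origin",o); plan([*(o-d/L*0.06+0*o),.17],yaw)
E
```

```text
[0.55992539 0.20337324 0.016     ] [0.49359255 0.16593392 0.02      ] 0.07616920961633357 29.441076677289736
col [ 0.56961534 -0.14742224  0.124     ]
[array([ 0.52709221, -0.09139172,  0.012     ]), array([ 0.51429159, -0.19037837,  0.012     ])] 0.09981088659661005
stand yaw -7.368403332278035
origin [16.16910219  9.0134419 ]
t 0.15 shift [-11.3775, 13.9769, 0.0202] turn [-0.08, -0.05, -52.24] rows 288.4
```

Run:
```python
from h import *
plan([.509,.175,.14],29.5)
```

```text
t 0.15 shift [-0.4015, -0.191, 0.0758] turn [-0.08, -0.05, -52.29] rows 7.2
```

Request:
arm_command:
  moves:
    - [0.06,[-0.4015,-0.191,0.0],[0,0,-52.3]]
    - [0.06,[-0.4015,-0.191,0.0],[0,0,-52.3]]
    - [0.06,[-0.4015,-0.191,0.0],[0,0,-52.3]]
    - [0.06,[-0.4015,-0.191,0.0],[0,0,-52.3]]
    - [0.06,[-0.4015,-0.191,0.04],[0,0,-52.3]]
    - [0.06,[-0.4015,-0.191,0.0758],[0,0,-52.3]]
    - [0.06,[-0.4015,-0.191,0.0758],[0,0,-52.3]]
    - [0.06,[-0.4015,-0.191,0.0758],[0,0,-52.3]]
    - [0.06,[-0.4015,-0.191,0.0758],[0,0,-52.3]]

```text
time_s: 1.27
tcp_pos: [0.5091, 0.1719, 0.137]
tool_rot: [-0.252, 0.968, -0.001, -0.003]
ft_force: [0.2, 1.0, 0.2]
opening: 0.06
```

Run:
```python
from h import *
s=sensors.sense();print(s["time_s"],s["tcp_pos"],s["joint_pos"].round(2))
c,T=ext("wrist",s); im,d=camera("wrist"); cv2.imwrite("pics/w1.png",im); np.save("pics/w1.npy",d); np.save("pics/w1T.npy",T)
for p in [(.509,.175,0.02),(.56,.203,.016)]: print(proj(c,T,p))
cv2.imwrite("pics/w1b.png",cv2.resize(im[60:310,110:410],None,fx=2.6,fy=2.4*2.6/2.6))
plan([.509,.175,.14],29.5)
```

```text
1.275 [0.50913283 0.17188707 0.13703403] [ 0.22  0.09  1.52 -0.    1.53 -1.86]
(np.float64(262.10848801117874), np.float64(191.97057850281996))
(np.float64(261.42013289625345), np.float64(247.53657150506598))
t 1.32 shift [-0.0009, 0.001, -0.0016] turn [0.03, -0.27, -0.17] rows 0.0
```

View pics/w1.png

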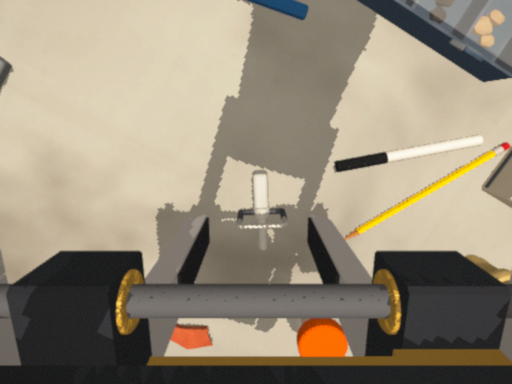

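Run:
```python
from h import *
c=get_calibration("wrist");T=np.load("pics/w1T.npy");d=np.load("pics/w1.npy");im=cv2.imread("pics/w1.png")
for p in [(260,176),(260,190),(261,203),(262,219),(263,240),(240,217),(285,217),(230,180)]: print(p,pt(c,T,*p,d[p[1],p[0]]).round(4))
g=d[165:255,235:290]; P=np.array([pt(c,T,235+j,165+i,g[i,j]) for i in range(g.shape[0]) for j in range(g.shape[1])])
m=(P[:,2]>.02)&(P[:,2]<.032); Q=P[m]; print("tab n",len(Q),Q.mean(0),Q[:,2].mean())
# keep tab only
w,v=np.linalg.eigh(np.cov(Q[:,:2].T)); print(np.degrees(np.arctan2(*(v[:,1]*np.sign(v[0,1]))[::-1])))
u=v[:,1]*np.sign(v[0,1]);t=Q[:,:2]@u; print(t.min(),t.max(),t.max()-t.min()); r=np.percentile(t,1); n=Q[:,:2]@[-u[1],u[0]]; print(np.ptp(n))
R_=P[(P[:,2]>.045)]; print("bar",R_.mean(0) if len(R_) else 0)
k=cv2.resize(im[160:260,210:320],None,fx=5.5,fy=5.5,interpolation=cv2.INTER_CUBIC);cv2.imwrite("pics/w1c.png",k)
```

```text
(260, 176) [0.4956 0.1652 0.0258]
(260, 190) [0.5071 0.1716 0.0261]
(261, 203) [0.5177 0.1786 0.025 ]
(262, 219) [0.5326 0.1882 0.0194]
(263, 240) [0.5506 0.1994 0.0207]
(240, 217) [0.5353 0.1667 0.0378]
(285, 217) [0.5146 0.2012 0.0415]
(230, 180) [0.5178 0.1435 0.0012]
tab n 809 [0.51646912 0.17709671 0.0244757 ] 0.024475697435454847
32.00243969230007
0.5052020776686397 0.5821641354569616 0.07696205778832188
0.04492757067472683
bar [0.52088329 0.17980431 0.07506744]
```

View pics/w1c.png

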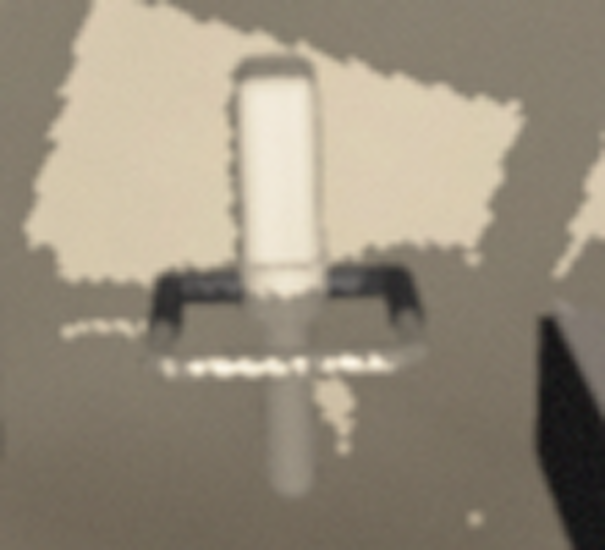

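Run:
```python
from h import *
c=get_calibration("wrist");T=np.load("pics/w1T.npy")
a=at_z(c,T,260.2,173.6,.026);b=at_z(c,T,261.6,208,.026);t=at_z(c,T,262.9,249.4,.016)
f=lambda p,q:(np.linalg.norm((q-p)[:2]).round(4),np.degrees(np.arctan2(*(q-p)[:2][::-1])).round(2))
print(a,b,t,f(a,b),f(a,t))
yaw=f(a,t)[1];u=np.array([np.cos(np.radians(yaw)),np.sin(np.radians(yaw))])
o=t[:2]-u*.0615; print("origin",o, "rear expects",a[:2]+.018*u)
g=o-u*.004; plan([*g,.10],yaw); plan([*g,.0135],yaw)
```

```text
[0.49358439 0.16423011 0.026     ] [0.5214412 0.181373  0.026    ] [0.56102541 0.20527698 0.016     ] (np.float64(0.0327), np.float64(31.61)) (np.float64(0.079), np.float64(31.33))
origin [0.50849293 0.17329905] rear expects [0.50895975 0.17358951]
t 1.32 shift [0.0042, -0.0004, 0.0384] turn [0.04, -0.27, -2.0] rows 0.6
t 1.32 shift [0.0038, -0.0004, 0.1249] turn [0.04, -0.27, -2.0] rows 2.0
```

Request:
arm_command:
  moves:
    - [0.06,[0.004,-0.0004,0.05],[0,-0.3,-2.0]]
    - [0.06,[0.004,-0.0004,0.09],[0,-0.3,-2.0]]
    - [0.06,[0.004,-0.0004,0.115],[0,-0.3,-2.0]]
    - [0.06,[0.004,-0.0004,0.1225],[0,-0.3,-2.0]]
    - [0.06,[0.004,-0.0004,0.1225],[0,-0.3,-2.0]]

```text
time_s: 1.95
tcp_pos: [0.5049, 0.1721, 0.0167]
tool_rot: [-0.271, 0.963, 0.0, 0.001]
ft_force: [0.6, -1.4, -0.1]
opening: 0.0601
```

Run:
```python
from h import *
s=sensors.sense();print(s["tcp_pos"],s["ft_force"]); plan([.5051,.1712,.014],31.3)
```

```text
[0.50494844 0.17206473 0.01670462] [ 0.6453423  -1.36685745 -0.08172263]
t 1.95 shift [0.0003, -0.0008, 0.0027] turn [0.03, 0.08, 0.11] rows 0.0
```

Request:
arm_command:
  moves:
    - [0.04,[0,-0.0008,0.0022],[0,0,0]]
    - [0.03,[0,-0.0008,0.0022],[0,0,0]]
    - [0.02,[0,-0.0008,0.0022],[0,0,0]]
    - [0.008,[0,-0.0008,0.0022],[0,0,0]]
    - [0.008,[0,-0.0008,0.0022],[0,0,0]]
    - [0.008,[0,-0.0008,0.0022],[0,0,0]]
  force: 35

```text
time_s: 2.7
tcp_pos: [0.5054, 0.1714, 0.0146]
tool_rot: [-0.271, 0.963, 0.001, 0.001]
ft_force: [0.5, -0.3, 1.5]
opening: 0.0134
```

```bash
cat >> h.py <<'E'
def tcp_for_view(target,yaw,tilt,cam):
    """TCP so that world target sits at camera coords cam"""
    C=np.array(get_calibration("wrist")["tool_from_camera"]); q=C@np.r_[cam,1]
    y=np.radians(yaw); X=-np.array([np.cos(y),np.sin(y),0]);Z=np.array([0,0,-1.]);Y=np.cross(Z,X)
    G=R.from_rotvec(-np.radians(tilt)*np.cross([0,0,1.],-X)).as_matrix()@np.c_[X,Y,Z]
    return np.array(target)-G@q[:3],G
E
python3 - <<'E'
from h import *
print(np.array(get_calibration("wrist")["tool_from_camera"]).round(3).tolist())
for tilt in(30,40,50):
  p,G=tcp_for_view([.559,-.146,.110],-6,tilt,[0,.02,-.26]); print(tilt,p.round(3),"tip",(p+G@[-.065,0,0]).round(3),"fingertip",(p+G@[0,0,.011]).round(3),"cam",(p+G@np.array([.068,0,-.169])).round(3),"look",(G@[-.23,0,.97]).round(2))
plan([.45,.10,.2],0)
E
```

```text
[[0.0, 0.971, 0.239, 0.07], [1.0, -0.0, -0.0, -0.001], [-0.0, 0.239, -0.971, -0.168], [0.0, 0.0, 0.0, 1.0]]
30 [ 0.538 -0.143  0.201] tip [ 0.594 -0.149  0.233] fingertip [ 0.544 -0.143  0.191] cam [ 0.396 -0.128  0.313] look [ 0.68 -0.07 -0.73]
40 [ 0.523 -0.141  0.196] tip [ 0.573 -0.146  0.237] fingertip [ 0.53  -0.142  0.187] cam [ 0.363 -0.124  0.281] look [ 0.8  -0.08 -0.6 ]
50 [ 0.509 -0.14   0.188] tip [ 0.55  -0.144  0.238] fingertip [ 0.517 -0.141  0.181] cam [ 0.337 -0.122  0.245] look [ 0.89 -0.09 -0.45]
t 2.7 shift [0.0842, -0.032, -0.1856] turn [0.06, 0.07, 31.4] rows 3.3
```

Request:
arm_command:
  moves:
    - [0.008,[0,0,-0.03],[0,0,0]]
    - [0.008,[0,0,-0.08],[0,0,0]]
    - [0.008,[0,0,-0.14],[0,0,5]]
    - [0.008,[0.03,-0.03,-0.19],[0,0,15]]
    - [0.008,[0.07,-0.03,-0.19],[0,0,25]]
    - [0.008,[0.07,-0.03,-0.19],[0,0,31]]
    - [0.008,[0.07,-0.03,-0.19],[0,0,31]]

```text
time_s: 3.58
tcp_pos: [0.4607, 0.1088, 0.2043]
tool_rot: [-0.004, 1.0, 0.001, 0.0]
ft_force: [1.0, 0.1, -1.6]
opening: 0.0136
```

Run:
```python
from h import *
p,G=tcp_for_view([.559,-.146,.110],-6,45,[0,.02,-.26]);print(p);plan(p,-6,45)
```

```text
[ 0.5153978  -0.13991593  0.19171967]
t 3.58 shift [-0.0527, -0.2492, 0.0123] turn [2.6, -44.9, 6.08] rows 4.2
```

Request:
arm_command:
  moves:
    - [0.008,[-0.01,-0.06,0.0],[0.6,-10,1.5]]
    - [0.008,[-0.02,-0.12,0.0],[1.2,-20,3]]
    - [0.008,[-0.03,-0.18,0.0],[1.8,-30,4.5]]
    - [0.008,[-0.0527,-0.22,0.01],[2.6,-40,6]]
    - [0.008,[-0.0527,-0.249,0.012],[2.6,-45,6]]
    - [0.008,[-0.0527,-0.249,0.012],[2.6,-45,6]]
    - [0.008,[-0.0527,-0.249,0.012],[2.6,-45,6]]

```text
time_s: 4.45
tcp_pos: [0.5157, -0.1394, 0.1924]
tool_rot: [0.047, 0.923, -0.02, 0.383]
ft_force: [0.3, 0.8, -1.1]
opening: 0.0138
```

Run:
```python
from h import *
s=sensors.sense();print(s["time_s"],s["tcp_pos"],s["joint_pos"].round(2))
c,T=ext("wrist",s); im,d=camera("wrist"); cv2.imwrite("pics/w2.png",im); np.save("pics/w2.npy",d); np.save("pics/w2T.npy",T)
u,v=map(int,proj(c,T,[.559,-.146,.110])); print(u,v)
a=cv2.resize(im[v-50:v+50,u-66:u+67],None,fx=6,fy=6,interpolation=cv2.INTER_CUBIC); cv2.imwrite("pics/w2c.png",a); print(u-66,v-50)
```

```text
4.45 [ 0.51567308 -0.13937603  0.19241103] [-0.58 -0.46  2.08  0.45  0.85 -2.23]
257 164
191 114
```

View pics/w2.png

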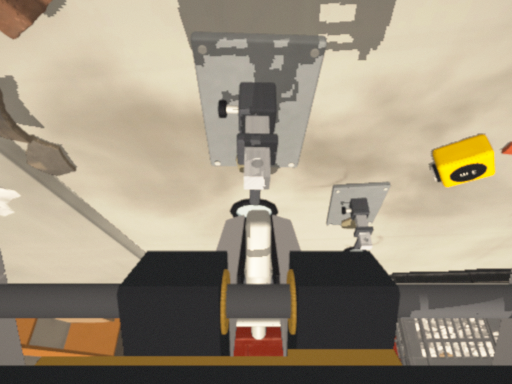

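Wrist view: the column's entry face runs down the picture, its top near (257,185), the hole near (257,163), the pin held in the fingers at (258,230). Closer crop for the hole.

View pics/w2c.png

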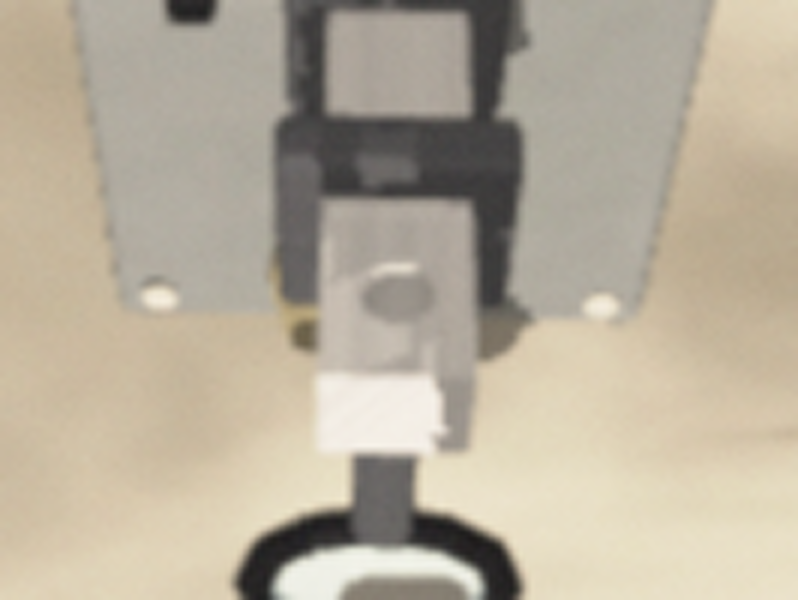

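Run:
```python
from h import *
c=get_calibration("wrist");T=np.load("pics/w2T.npy");d=np.load("pics/w2.npy")
px=lambda x,y:((x+.5)/6-.5+191,(y+.5)/6-.5+114)
# face plane from depth patches left & right of the hole
P=[]
for x in list(range(330,356,6))+list(range(440,465,6)):
  for y in range(215,360,6):
    u,v=px(x,y); P.append(pt(c,T,round(u),round(v),d[round(v),round(u)]))
P=np.array(P); m=P.mean(0); w,V=np.linalg.eigh(np.cov((P-m).T)); n=V[:,0]*np.sign(V[0,0]); print("face",m,n,w**.5,"yaw",np.degrees(np.arctan2(n[1],n[0])))
# re-do as vertical plane with yaw unknown
def onface(x,y,nn=n):
    o,dd=ray(c,T,*px(x,y)); return o+dd*((m-o)@nn)/(dd@nn)
for nn in (n,np.array([np.cos(np.radians(-6.5)),np.sin(np.radians(-6.5)),0])):
  for q in[(397.5,292),(397.5,374),(321,292),(475,292)]: print(q,onface(*q,nn).round(4))
# base edge corners (screws) for yaw
a=at_z(c,T,*px(159,297),.0125);b=at_z(c,T,*px(601,305),.0125);print(a,b,np.degrees(np.arctan2(*(b-a)[:2][::-1])))
a=at_z(c,T,217,163,.0125)
for (p,q) in [((204,49),(217,162)),((319,44),(291,165))]:
  A=at_z(c,T,*p,.0125);B=at_z(c,T,*q,.0125);print("sc",A,B,np.linalg.norm(A-B),np.degrees(np.arctan2(*(B-A)[:2][::-1])))
t=[at_z(c,T,*px(*k),.124) for k in[(318,374),(475,374),(318,452),(472,453)]];print(t)
```

```text
face [ 0.56083892 -0.14640561  0.10480541] [ 0.99108484 -0.13261989  0.01275963] [0.00057835 0.00759747 0.00779342] yaw -7.621636227899931
(397.5, 292) [ 0.5608 -0.1465  0.1062]
(397.5, 374) [ 0.5606 -0.1465  0.1202]
(321, 292) [ 0.5594 -0.1572  0.1065]
(475, 292) [ 0.5623 -0.1357  0.106 ]
(397.5, 292) [ 0.5608 -0.1466  0.1062]
(397.5, 374) [ 0.5608 -0.1465  0.1201]
(321, 292) [ 0.5596 -0.1573  0.1063]
(475, 292) [ 0.5621 -0.1357  0.1061]
[ 0.68450924 -0.21413981  0.0125    ] [ 0.6977161  -0.11468394  0.0125    ] 82.43587690040876
sc [ 0.51482622 -0.18907848  0.0125    ] [ 0.68206209 -0.21372257  0.0125    ] 0.1690419071650624 -8.382846258273787
sc [ 0.52029978 -0.08787258  0.0125    ] [ 0.69911647 -0.11436043  0.0125    ] 0.18076784714501293 -8.425870231068672
[array([ 0.55395765, -0.15644021,  0.124     ]), array([ 0.556073  , -0.13561164,  0.124     ]), array([ 0.57377696, -0.15926719,  0.124     ]), array([ 0.57626587, -0.13745421,  0.124     ])]
```

Hole centre on the face: (0.5608, -0.1466, 0.106). It lies 14 mm under the column top, the face measures 21.5 mm wide, and the stand yaw is about -7.5°; all agree with the text. Next I back off, level the tool and line up.

Run:
```python
from h import *
plan([.45,-.132,.16],-7.6,0);plan([.47,-.1347,.1048],-7.6,0)
```

```text
t 4.5 shift [0.0703, 0.0003, -0.0238] turn [0.65, 45.1, 1.73] rows 4.2
t 4.5 shift [0.0952, -0.0003, 0.0295] turn [0.65, 45.1, 1.73] rows 4.2
```

Request:
arm_command:
  moves:
    - [0.008,[0.05,0.0,-0.02],[0,8,0.3]]
    - [0.008,[0.08,0.0,-0.0238],[0.2,18,0.7]]
    - [0.008,[0.08,0.0,-0.0238],[0.3,28,1]]
    - [0.008,[0.08,0.0,-0.0238],[0.5,38,1.4]]
    - [0.008,[0.0952,0.0,0.0],[0.65,45.1,1.73]]
    - [0.008,[0.0952,-0.0003,0.0295],[0.65,45.1,1.73]]
    - [0.008,[0.0952,-0.0003,0.0295],[0.65,45.1,1.73]]
    - [0.008,[0.0952,-0.0003,0.0295],[0.65,45.1,1.73]]
    - [0.008,[0.0952,-0.0003,0.0295],[0.65,45.1,1.73]]

```text
time_s: 5.62
tcp_pos: [0.4703, -0.1346, 0.1065]
tool_rot: [0.066, 0.998, -0.001, 0.001]
ft_force: [0.3, -0.1, -1.4]
opening: 0.0136
```

Run:
```python
from h import *
s=sensors.sense();print(s["tcp_pos"],s["ft_force"])
c,T=ext("wrist",s); im,d=camera("wrist"); cv2.imwrite("pics/w3.png",im); np.save("pics/w3.npy",d); np.save("pics/w3T.npy",T)
cs,Ts=ext("side"); si,ds=camera("side"); cv2.imwrite("pics/s3.png",si)
u,v=map(int,proj(cs,Ts,[.55,-.15,.106])); print(u,v)
a=cv2.resize(si[v-25:v+25,u-50:u+50],None,fx=8,fy=6,interpolation=cv2.INTER_CUBIC)
uw,vw=map(int,proj(c,T,[.535,-.142,.106])); print(uw,vw)
b=cv2.resize(im[150:225,190:323][:,:133],(800,450)) if 0 else cv2.resize(im[140:290,156:356],None,fx=4,fy=2*1.0,interpolation=cv2.INTER_CUBIC)
cv2.imwrite("pics/m3.png",np.vstack([a,b]))
axis=lambda e:np.r_[s["tcp_pos"]]+np.array([.9912,-.1323,0])*e+[0,0,.0014]
for e in(.03,.0651): print("tip proj side",proj(cs,Ts,axis(e)),"wrist",proj(c,T,axis(e)))
print("hole",proj(cs,Ts,[.5608,-.1466,.1062]),proj(c,T,[.5608,-.1466,.1062]))
plan([.47,-.1347,.1048],-7.6)
```

```text
[ 0.47034398 -0.13460851  0.1064513 ] [ 0.26176007 -0.12287685 -1.40262893]
223 238
262 332
tip proj side (np.float64(197.22976627503965), np.float64(235.15180105497842)) wrist (np.float64(260.5020192048685), np.float64(284.41035876524745))
tip proj side (np.float64(215.47375099242797), np.float64(235.96998633339584)) wrist (np.float64(260.3523043672318), np.float64(334.9585921983802))
hole (np.float64(229.1145065700806), np.float64(237.24990412345687)) (np.float64(260.35888329198207), np.float64(367.80307168295406))
t 5.72 shift [0.0001, 0.0001, 0.0014] turn [-0.04, 0.14, -0.01] rows 0.0
```

View pics/m3.png

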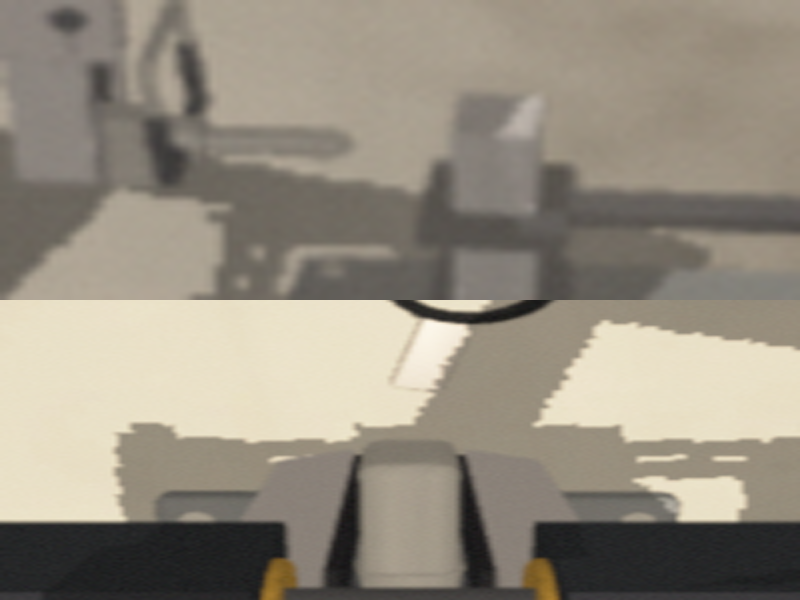

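Run:
```python
from h import *
cs,Ts=ext("side"); h=np.array([.5608,-.1466,.1062]);u=np.array([.9912,-.1323,0]);l=np.array([.1323,.9912,0])
for a,b,z in[(0,-.011,.014),(.02,-.011,.014),(0,.011,.014),(.02,.011,.014)]: print(a,b,proj(cs,Ts,h+u*a+l*b+[0,0,z]))
si=cv2.imread("pics/s3.png"); g=cv2.cvtColor(si,cv2.COLOR_BGR2GRAY)
print(g[226:250,232:238]); print(g[226:246,205:213])
s=sensors.sense(); plan(s["tcp_pos"]+u*.015+[0,0,-.0017],-7.6)
```

```text
0 -0.011 (np.float64(228.4166538277298), np.float64(234.79257578915153))
0.02 -0.011 (np.float64(239.09861824829198), np.float64(235.2701236426208))
0 0.011 (np.float64(229.6169278601331), np.float64(227.9191132309939))
0.02 0.011 (np.float64(240.00872035635965), np.float64(228.37792107930056))
[[154 153 152 155 152 151]
 [152 152 153 153 151 152]
 [139 140 140 142 146 145]
 [127 125 124 126 128 133]
 [120 122 122 121 122 140]
 [122 120 121 121 126 146]
 [119 120 121 122 136 168]
 [119 120 123 123 146 174]
 [120 121 122 139 164 175]
 [125 123 130 148 158 162]
 [129 127 127 135 142 143]
 [130 128 128 129 134 136]
 [130 129 127 131 134 134]
 [129 129 128 131 132 136]
 [129 126 127 129 131 134]
 [128 127 126 128 132 135]
 [130 127 126 128 131 134]
 [129 125 127 128 130 131]
 [127 127 127 129 127 129]
 [129 128 127 129 128 131]
 [129 127 126 128 127 131]
 [127 124 125 127 128 130]
 [107 109 108 110 118 120]
 [ 89  88  90  88  89  97]]
[[165 165 166 164 164 164 167 162]
 [165 165 165 166 166 165 164 165]
 [167 167 167 165 167 167 165 164]
 [166 167 167 166 166 167 165 164]
 [167 166 166 166 165 167 166 167]
 [167 166 167 165 165 165 164 164]
 [166 168 165 166 164 164 163 166]
 [162 162 162 160 163 161 162 163]
 [133 136 136 137 134 134 138 142]
 [125 126 126 126 125 126 125 127]
 [134 133 133 134 134 132 131 129]
 [132 132 129 130 131 130 132 128]
 [136 140 129 128 129 128 127 127]
 [154 157 157 154 156 154 150 142]
 [126 137 160 160 161 163 162 160]
 [107 115 124 128 139 159 162 159]
 [105 106 109 108 115 124 127 126]
 [105 106 103 105 106 111 108 109]
 [104 105 106 108 105 106 108 107]
 [104 106 106 105 105 106 108 107]]
t 5.72 shift [-0.015, 0.0, 0.0017] turn [-0.04, 0.14, -0.01] rows 0.2
```

Request:
arm_command:
  moves:
    - [0.008,[-0.01,0,0.0017],[0,0.1,0]]
    - [0.008,[-0.02,0,0.0017],[0,0.1,0]]
    - [0.008,[-0.02,0,0.0017],[0,0.1,0]]
    - [0.008,[-0.02,0,0.0017],[0,0.1,0]]

```text
time_s: 6.22
tcp_pos: [0.4899, -0.1375, 0.1043]
tool_rot: [0.066, 0.998, -0.0, -0.0]
ft_force: [0.2, -0.1, -2.0]
opening: 0.0138
```

```bash
cat >> h.py <<'E'
H=np.array([.5608,-.1466,.1062]);U=np.array([.9912,-.1323,0]);Lf=np.array([.1323,.9912,0])
def rel():
    s=sensors.sense(); d=s["tcp_pos"]-H; f=s["ft_force"]
    print("t",round(s["time_s"],2),"tip past face mm",round((d@U+.0651)*1e3,2),"lat",round(d@Lf*1e3,2),"axis dz",round((d[2]+.0014)*1e3,2),"F u,l,z",round(f@U,1),round(f@Lf,1),round(f[2],1),"open",s["opening"])
    plan([*(s["tcp_pos"]-(d@Lf)*Lf)[:2],.1048],-7.6)
E
python3 -c "
from h import *
rel()"
```

```text
t 6.22 tip past face mm -6.37 lat -0.32 axis dz -0.54 F u,l,z 0.2 -0.1 -2.0 open 0.013844178154806354
t 6.22 shift [0.0, 0.0003, -0.0005] turn [-0.03, -0.0, -0.01] rows 0.0
```

Request:
arm_command:
  moves:
    - [0.008,[-0.003,0.0003,-0.0005],[0,0,0]]
    - [0.008,[-0.005,0.0003,-0.0005],[0,0,0]]
    - [0.008,[-0.006,0.0003,-0.0005],[0,0,0]]
    - [0.008,[-0.007,0.0003,-0.0005],[0,0,0]]
    - [0.008,[-0.007,0.0003,-0.0005],[0,0,0]]

```text
time_s: 6.85
tcp_pos: [0.4969, -0.1381, 0.1047]
tool_rot: [0.066, 0.998, -0.0, -0.0]
ft_force: [-0.5, 0.3, -0.4]
opening: 0.0138
```

```bash
python3 -c "
from h import *
rel()"
```

```text
t 6.85 tip past face mm 0.62 lat -0.01 axis dz -0.06 F u,l,z -0.5 0.3 -0.4 open 0.013790970306160012
t 6.85 shift [0.0, 0.0, -0.0001] turn [-0.03, -0.01, -0.01] rows 0.0
```

Request:
arm_command:
  moves:
    - [0.008,[-0.001,0,0],[0,0,0]]
    - [0.008,[-0.002,0,0],[0,0,0]]
    - [0.008,[-0.003,0,0],[0,0,0]]
    - [0.008,[-0.003,0,0],[0,0,0]]

```text
time_s: 7.35
tcp_pos: [0.4999, -0.1382, 0.1047]
tool_rot: [0.066, 0.998, -0.0, -0.0]
ft_force: [-0.2, 2.0, -1.5]
opening: 0.0138
```

```bash
python3 -c "
from h import *
rel()"
```

```text
t 7.35 tip past face mm 3.67 lat 0.25 axis dz -0.1 F u,l,z -0.5 2.0 -1.5 open 0.013829796185418337
t 7.35 shift [0.0, -0.0002, -0.0001] turn [-0.0, -0.01, 0.01] rows 0.0
```

Request:
arm_command:
  moves:
    - [0.008,[-0.001,0.0003,0],[0,0,0]]
    - [0.008,[-0.002,0.0004,0],[0,0,0]]
    - [0.008,[-0.003,0.0004,0],[0,0,0]]
    - [0.008,[-0.003,0.0004,0],[0,0,0]]

```text
time_s: 7.85
tcp_pos: [0.5032, -0.1383, 0.1048]
tool_rot: [0.066, 0.998, -0.0, 0.0]
ft_force: [1.1, 0.4, -1.5]
opening: 0.0137
```

```bash
python3 -c "
from h import *
rel()"
```

```text
t 7.85 tip past face mm 6.91 lat 0.56 axis dz -0.04 F u,l,z 1.0 0.5 -1.5 open 0.01371172167554631
t 7.85 shift [0.0, -0.0006, -0.0] turn [-0.01, 0.02, 0.01] rows 0.0
```

Request:
arm_command:
  moves:
    - [0.008,[-0.002,0,0],[0,0,0]]
    - [0.008,[-0.004,0,0],[0,0,0]]
    - [0.008,[-0.006,0,0],[0,0,0]]
    - [0.008,[-0.008,0,0],[0,0,0]]
    - [0.008,[-0.009,0,0],[0,0,0]]
    - [0.008,[-0.009,0,0],[0,0,0]]

```text
time_s: 8.6
tcp_pos: [0.5123, -0.1396, 0.1048]
tool_rot: [0.066, 0.998, -0.0, 0.0]
ft_force: [0.6, 0.2, -1.6]
opening: 0.0133
```

```bash
python3 -c "
from h import *
rel()"
```

```text
t 8.6 tip past face mm 16.12 lat 0.56 axis dz -0.01 F u,l,z 0.6 0.3 -1.6 open 0.01332223359200408
t 8.6 shift [0.0, -0.0006, -0.0] turn [-0.01, 0.03, 0.01] rows 0.0
```

Tip is 16 mm into the hole with no load. Continuing.

Request:
arm_command:
  moves:
    - [0.008,[-0.002,0,0],[0,0,0]]
    - [0.008,[-0.004,0,0],[0,0,0]]
    - [0.008,[-0.006,0,0],[0,0,0]]
    - [0.008,[-0.008,0,0],[0,0,0]]
    - [0.008,[-0.01,0,0],[0,0,0]]
    - [0.008,[-0.012,0,0],[0,0,0]]
    - [0.008,[-0.013,0,0],[0,0,0]]
    - [0.008,[-0.014,0,0],[0,0,0]]
    - [0.008,[-0.015,0,0],[0,0,0]]
    - [0.008,[-0.015,0,0],[0,0,0]]

```text
time_s: 9.85
tcp_pos: [0.5273, -0.1415, 0.1048]
tool_rot: [0.066, 0.998, -0.0, 0.0]
ft_force: [0.7, 0.8, -0.6]
opening: 0.014
```

```bash
python3 -c "
from h import *
rel()"
```

```text
t 9.85 tip past face mm 31.23 lat 0.58 axis dz -0.04 F u,l,z 0.5 0.9 -0.6 open 0.014014338256094199
t 9.85 shift [0.0, -0.0006, -0.0] turn [-0.01, 0.04, 0.01] rows 0.0
```

Request:
arm_command:
  moves:
    - [0.008,[-0.001,0,0],[0,0,0]]
    - [0.008,[-0.002,0,0],[0,0,0]]
    - [0.008,[-0.003,0,0],[0,0,0]]
    - [0.008,[-0.004,0,0],[0,0,0]]
    - [0.008,[-0.004,0,0],[0,0,0]]

```text
time_s: 10.48
tcp_pos: [0.5301, -0.1419, 0.1048]
tool_rot: [0.066, 0.998, -0.0, -0.001]
ft_force: [-5.4, 1.0, 1.5]
opening: 0.0138
```

```bash
python3 -c "
from h import *
rel()"
```

```text
t 10.47 tip past face mm 34.06 lat 0.61 axis dz -0.0 F u,l,z -5.4 0.2 1.5 open 0.013840736624277114
t 10.47 shift [0.0, -0.0006, -0.0] turn [-0.01, -0.12, 0.01] rows 0.0
```

Request:
arm_command:
  moves:
    - [0.008,[-0.001,0,0],[0,0,0]]
    - [0.008,[-0.002,0,0],[0,0,0]]
    - [0.008,[-0.002,0,0],[0,0,0]]

```text
time_s: 10.85
tcp_pos: [0.5301, -0.1419, 0.1049]
tool_rot: [0.066, 0.998, 0.0, -0.003]
ft_force: [-7.9, 1.2, 3.6]
opening: 0.0139
```

Run:
```python
from h import *
rel()
s=sensors.sense()
cs,Ts=ext("side"); si,ds=camera("side"); cv2.imwrite("pics/s4.png",si)
c,T=ext("top"); ti,_=camera("top")
a=cv2.resize(si[210:260,180:280],None,fx=8,fy=6,interpolation=cv2.INTER_CUBIC)
u,v=map(int,proj(c,T,[.55,-.145,.12])); b=cv2.resize(ti[v-25:v+25,u-50:u+50],None,fx=8,fy=6,interpolation=cv2.INTER_CUBIC)
cv2.imwrite("pics/m4.png",np.vstack([a,b]))
```

```text
t 10.85 tip past face mm 34.08 lat 0.61 axis dz 0.06 F u,l,z -8.0 0.2 3.6 open 0.013943097202685929
t 10.85 shift [-0.0, -0.0006, 0.0001] turn [-0.0, -0.4, -0.0] rows 0.0
```

View pics/m4.png

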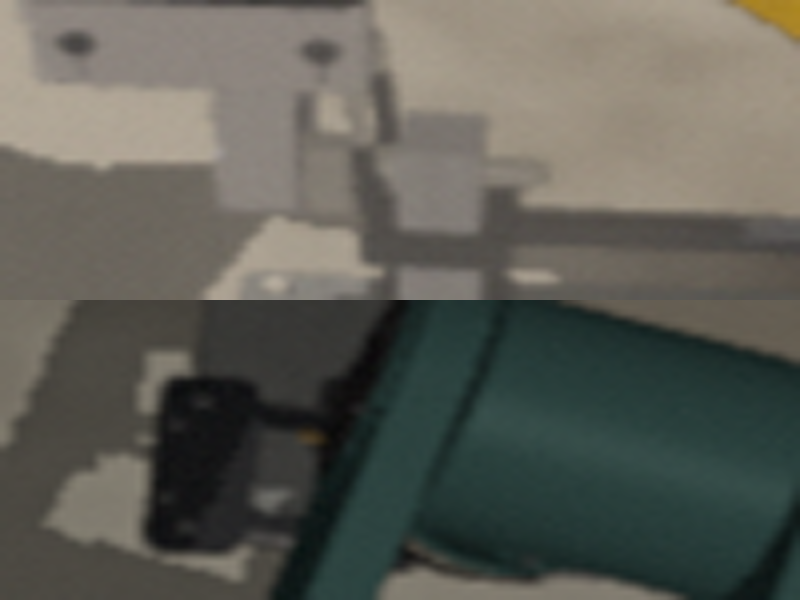

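Side view: the shank stands out beyond the column (tip at about (249,238)) and the collar sits against its near face. The axial force rose to 8 N with no further travel, so the pin is home. Releasing.

Request:
arm_command:
  moves:
    - [0.02,[-0.0005,0,0],[0,0,0]]
    - [0.03,[-0.0005,0,0],[0,0,0]]
    - [0.03,[-0.0005,0,0],[0,0,0]]
    - [0.03,[0,0,-0.01],[0,0,0]]
    - [0.03,[0,0,-0.025],[0,0,0]]
    - [0.03,[0,0,-0.036],[0,0,0]]
    - [0.03,[0,0,-0.036],[0,0,0]]

```text
time_s: 11.82
tcp_pos: [0.5315, -0.1423, 0.143]
tool_rot: [0.066, 0.998, -0.0, -0.002]
ft_force: [0.0, -0.2, -1.2]
opening: 0.0302
```

Run:
```python
from h import *
rel()
s=sensors.sense()
si,ds=camera("side"); cv2.imwrite("pics/s5.png",si)
c,T=ext("wrist",s);w,wd=camera("wrist"); cv2.imwrite("pics/w5.png",w)
a=cv2.resize(si[205:255,180:280],None,fx=8,fy=6,interpolation=cv2.INTER_CUBIC)
b=cv2.resize(w[130:380,130:390],(800,300),interpolation=cv2.INTER_CUBIC)
cv2.imwrite("pics/m5.png",np.vstack([a,b]))
```

```text
t 11.82 tip past face mm 35.45 lat 0.4 axis dz 38.17 F u,l,z 0.1 -0.2 -1.2 open 0.03020570208982277
t 11.82 shift [-0.0001, -0.0004, 0.0382] turn [-0.05, -0.18, 0.0] rows 0.6
```

View pics/m5.png

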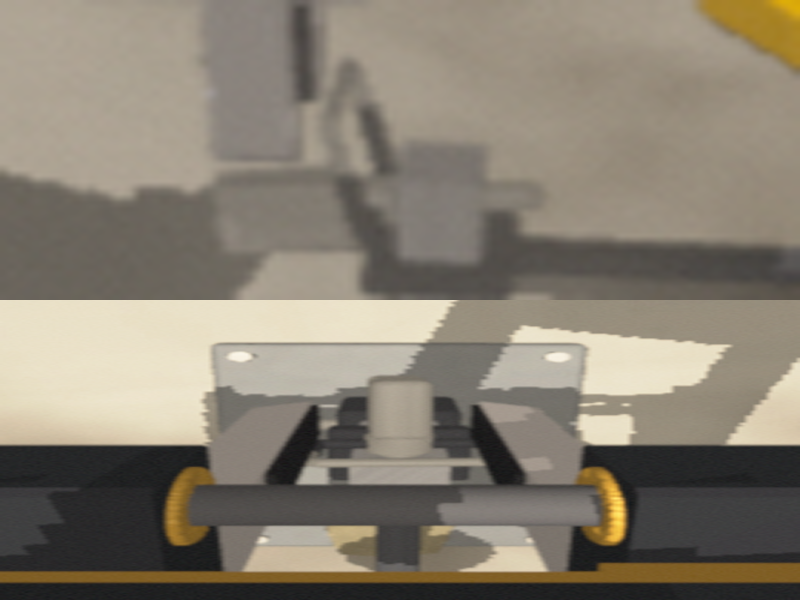

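Side view: the pin stays in the hole with the tab upright, and the ring stands at about the vertical, bar near (223,215). In the wrist view the tab and ring are symmetric about the column. Next, flipping the ring with the fingertips.

Request:
arm_command:
  moves:
    - [0.018,[0,0,0.005],[0,0,0]]
    - [0.018,[-0.004,0,0.006],[0,0,0]]
    - [0.018,[-0.008,0,0.006],[0,0,0]]
    - [0.018,[-0.012,0,0.006],[0,0,0]]
    - [0.018,[-0.016,0,0.006],[0,0,0]]
    - [0.018,[-0.02,0,0.006],[0,0,0]]
    - [0.018,[-0.024,0,0.006],[0,0,0]]
    - [0.018,[-0.028,0,0.006],[0,0,0]]
    - [0.018,[-0.028,0,0.006],[0,0,0]]

```text
time_s: 13.05
tcp_pos: [0.5585, -0.1457, 0.1349]
tool_rot: [0.066, 0.998, 0.0, -0.003]
ft_force: [0.4, 0.0, 1.2]
opening: 0.0182
```

Run:
```python
from h import *
rel()
```

```text
t 13.05 tip past face mm 62.66 lat 0.61 axis dz 30.06 F u,l,z 0.4 0.1 1.2 open 0.018209381154527332
t 13.05 shift [-0.0002, -0.0006, 0.0301] turn [-0.01, -0.36, 0.0] rows 0.5
```

Request:
arm_command:
  moves:
    - [0.018,[-0.004,0,-0.002],[0,0,0]]
    - [0.018,[-0.008,0,-0.002],[0,0,0]]
    - [0.018,[-0.012,0,-0.002],[0,0,0]]
    - [0.018,[-0.016,0,-0.002],[0,0,0]]
    - [0.018,[-0.02,0,-0.002],[0,0,0]]
    - [0.018,[-0.024,0,-0.002],[0,0,0]]
    - [0.018,[-0.024,0,-0.002],[0,0,0]]

```text
time_s: 13.92
tcp_pos: [0.5826, -0.1489, 0.1366]
tool_rot: [0.066, 0.998, 0.0, -0.003]
ft_force: [-0.3, -0.0, -0.4]
opening: 0.0183
```

Run:
```python
from h import *
rel()
s=sensors.sense()
si,ds=camera("side"); cv2.imwrite("pics/s6.png",si)
c,T=ext("wrist",s);w,wd=camera("wrist"); cv2.imwrite("pics/w6.png",w);np.save("pics/w6.npy",wd);np.save("pics/w6T.npy",T)
a=cv2.resize(si[205:255,180:280],None,fx=8,fy=6,interpolation=cv2.INTER_CUBIC)
b=cv2.resize(w[130:380,130:390],(800,300),interpolation=cv2.INTER_CUBIC)
cv2.imwrite("pics/m6.png",np.vstack([a,b]))
```

```text
t 13.93 tip past face mm 86.98 lat 0.58 axis dz 31.82 F u,l,z -0.3 -0.1 -0.4 open 0.01829060753949985
t 13.93 shift [-0.0002, -0.0006, 0.0318] turn [-0.01, -0.36, 0.01] rows 0.5
```

View pics/m6.png

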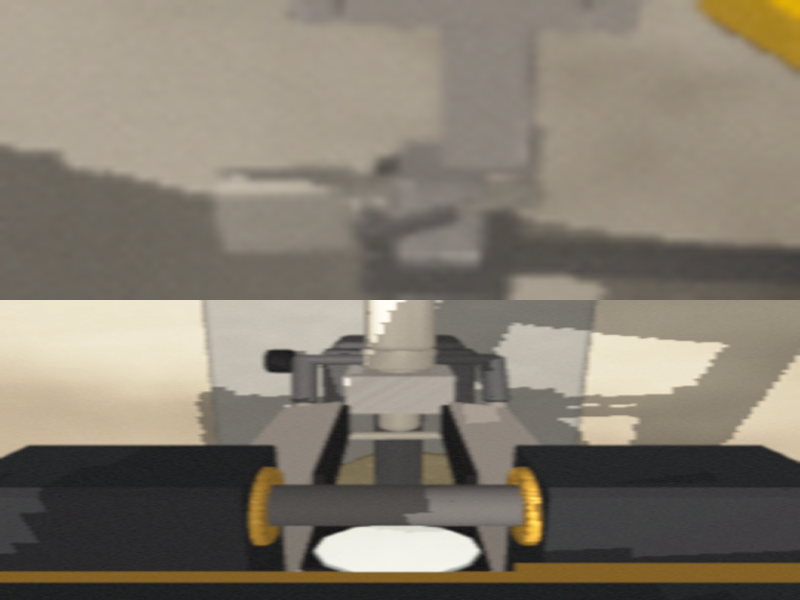

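The ring is flipped: in the wrist crop its legs lie either side of the column and its bar shows just beyond the pin's end at (395,436). In the side crop the near leg points forward and slightly up.

Run:
```python
from h import *
c=get_calibration("wrist");T=np.load("pics/w6T.npy");d=np.load("pics/w6.npy")
f=lambda x,y:(130+(x+.5)*260/800-.5,130+(y-300+.5)*250/300-.5)
for n,q,z in(("bar",(395,436),.111),("tipend",(400,430),.108),("top edge back",(398,376),.1202),("top edge front",(398,412),.1202),("tab front",(400,348),.119)):
    u,v=f(*q); p=at_z(c,T,u,v,z); print(n,((p-H)@U*1e3).round(1),((p-H)@Lf*1e3).round(1),"depth pt",pt(c,T,u,v,d[round(v),round(u)]).round(4))
for dy in (-3,-2,-1,0,1,2,3): u,v=f(360,436);v=round(v)+dy;print(dy,((pt(c,T,u,v,d[v,round(u)])-H)*1e3).round(1))
```

```text
bar 37.0 -0.9 depth pt [ 0.5916 -0.1516  0.1248]
tipend 34.7 0.2 depth pt [ 0.5932 -0.1508  0.113 ]
top edge back 0.3 -0.3 depth pt [ 0.561  -0.1469  0.1205]
top edge front 19.7 -0.3 depth pt [ 0.5801 -0.1495  0.1207]
tab front -14.0 0.1 depth pt [ 0.5477 -0.1448  0.1148]
-3 [ 28.1 -11.8  17.6]
-2 [ 28.6 -11.9  18. ]
-1 [ 29.2 -11.9  18.2]
0 [ 29.7 -12.   18.5]
1 [ 30.1 -12.   19. ]
2 [ 31.  -12.2  18.5]
3 [ 80.1 -23.2 -94.4]
```

Request:
arm_command:
  moves:
    - [0.018,[0,0,-0.006],[0,0,0]]
    - [0.018,[-0.008,0,-0.006],[0,0,0]]
    - [0.018,[-0.015,0,-0.006],[0,0,0]]
    - [0.018,[-0.015,0,-0.006],[0,0,0]]
    - [0.018,[-0.015,0,0],[0,0,0]]
    - [0.018,[-0.015,0,0.005],[0,0,0]]
    - [0.018,[-0.015,0,0.009],[0,0,0]]
    - [0.018,[-0.015,0,0.012],[0,0,0]]
    - [0.018,[-0.015,0,0.012],[0,0,0]]

```text
time_s: 15.15
tcp_pos: [0.597, -0.1508, 0.1245]
tool_rot: [0.066, 0.998, 0.0, -0.003]
ft_force: [0.7, 0.2, 0.3]
opening: 0.0184
```

Run:
```python
from h import *
rel()
```

```text
t 15.15 tip past face mm 101.52 lat 0.6 axis dz 19.66 F u,l,z 0.7 0.3 0.3 open 0.018426903829837638
t 15.15 shift [-0.0001, -0.0006, 0.0197] turn [-0.01, -0.38, 0.01] rows 0.3
```

Request:
arm_command:
  moves:
    - [0.018,[0,0,0.002],[0,0,0]]
    - [0.018,[0,0,0.004],[0,0,0]]
    - [0.018,[0,0,0.005],[0,0,0]]
    - [0.018,[0,0,0.006],[0,0,0]]
    - [0.018,[0,0,0.006],[0,0,0]]

```text
time_s: 15.78
tcp_pos: [0.5978, -0.151, 0.1194]
tool_rot: [0.066, 0.998, -0.0, -0.002]
ft_force: [2.0, -0.4, 3.5]
opening: 0.018
```

Run:
```python
from h import *
rel()
```

```text
t 15.78 tip past face mm 102.39 lat 0.51 axis dz 14.58 F u,l,z 2.1 -0.1 3.5 open 0.01795847723214867
t 15.78 shift [-0.0001, -0.0005, 0.0146] turn [-0.03, -0.23, 0.01] rows 0.2
```

Request:
arm_command:
  moves:
    - [0.018,[0,0,0.0015],[0,0,0]]
    - [0.018,[0,0,0.003],[0,0,0]]
    - [0.018,[0,0,0.004],[0,0,0]]
    - [0.018,[0,0,0.005],[0,0,0]]
    - [0.018,[0,0,0.005],[0,0,0]]

```text
time_s: 16.4
tcp_pos: [0.5973, -0.1509, 0.1137]
tool_rot: [0.066, 0.998, 0.0, -0.003]
ft_force: [-0.8, -0.2, 0.5]
opening: 0.0181
```

Run:
```python
from h import *
rel()
```

```text
t 16.4 tip past face mm 101.88 lat 0.55 axis dz 8.95 F u,l,z -0.8 -0.3 0.5 open 0.018093815544300097
t 16.4 shift [-0.0, -0.0005, 0.0089] turn [-0.02, -0.31, 0.0] rows 0.1
```

Request:
arm_command:
  moves:
    - [0.018,[0,0,0.001],[0,0,0]]
    - [0.018,[0,0,0.002],[0,0,0]]
    - [0.018,[0,0,0.0025],[0,0,0]]
    - [0.018,[0,0,0.0025],[0,0,0]]

```text
time_s: 16.9
tcp_pos: [0.5974, -0.1509, 0.1116]
tool_rot: [0.066, 0.998, 0.0, -0.003]
ft_force: [-0.2, 0.3, 2.0]
opening: 0.0179
```

Run:
```python
from h import *
rel()
```

```text
t 16.9 tip past face mm 101.96 lat 0.56 axis dz 6.75 F u,l,z -0.2 0.2 2.0 open 0.017941858692105964
t 16.9 shift [-0.0, -0.0006, 0.0068] turn [-0.02, -0.29, 0.0] rows 0.1
```

Request:
arm_command:
  moves:
    - [0.018,[0,0,-0.02],[0,0,0]]
    - [0.018,[0,0,-0.06],[0,0,0]]
    - [0.018,[0,0,-0.11],[0,0,0]]
    - [0.018,[0,0,-0.11],[0,0,0]]

```text
time_s: 17.4
tcp_pos: [0.6001, -0.1517, 0.2274]
tool_rot: [0.066, 0.998, -0.001, 0.003]
ft_force: [-0.4, -0.9, 0.3]
opening: 0.0179
```

Run:
```python
from h import *
rel()
t=H+U*.02
p,G=tcp_for_view(t,-7.6,0,[0,.03,-.25]); print(p); plan(p,-7.6)
s=sensors.sense()
print("joints",s["joint_pos"].round(2))
p,G=tcp_for_view(t,82.4,40,[0,.03,-.25]); print(p,"tip",p+G@[0,0,.011],"flange",p+G@[0,0,-.25])
p,G=tcp_for_view(t,40,40,[0,.03,-.25]); print(p,"tip",p+G@[0,0,.011],"flange",p+G@[0,0,-.25]); plan(p,40,40)
```

```text
t 17.4 tip past face mm 104.75 lat 0.15 axis dz 122.59 F u,l,z -0.3 -1.0 0.3 open 0.01786774307253235
t 17.4 shift [0.0006, 0.0002, 0.1226] turn [-0.14, 0.3, 0.01] rows 2.0
[ 0.61904284 -0.15282515  0.18777559]
t 17.4 shift [-0.0187, 0.0015, 0.0397] turn [-0.14, 0.3, 0.01] rows 0.7
joints [-0.34  0.24  1.18 -0.    1.72 -1.78]
[ 0.57607522 -0.17174317  0.19347302] tip [ 0.57701036 -0.16473462  0.18504653] flange [ 0.55482203 -0.33102844  0.38498413]
[ 0.56209504 -0.1627919   0.19347302] tip [ 0.56751148 -0.15824697  0.18504653] flange [ 0.43899407 -0.26608588  0.38498413]
t 17.4 shift [0.0364, -0.0159, 0.0338] turn [-16.84, -37.42, -45.5] rows 5.7
```

Run:
```python
from h import *
s=sensors.sense();c,T=ext("wrist",s);w,d=camera("wrist");cv2.imwrite("pics/w7.png",w);np.save("pics/w7.npy",d);np.save("pics/w7T.npy",T)
# height map on stand grid
ii,jj=np.mgrid[100:300,150:370]; P=np.array([pt(c,T,j,i,d[i,j]) for i,j in zip(ii.ravel(),jj.ravel())])
x=(P-H)@U*1e3;y=(P-H)@Lf*1e3;z=(P[:,2]-H[2])*1e3
for y0 in(-19,-15,-9,0,9,15,19):
    row=[]
    for x0 in range(-42,46,3):
        m=(abs(x-x0)<1.5)&(abs(y-y0)<2); row.append(round(np.median(z[m])) if m.sum() else '.')
    print(y0,row)
print(proj(c,T,H))
p,G=tcp_for_view(H+U*.02,-97.6,40,[0,.03,-.25]); print(p,"tip",p+G@[0,0,.011]); plan(p,-97.6,40)
plan([.56,-.11,.26],-97.6,40)
```

```text
-19 [-94, -94, -94, -95, -94, -94, -94, -94, -95, -94, -94, -1, 1, 2, 0, 0, 226, 231, 0, 0, -1, -2, -2, -2, 144, -2, -2, '.', -95, -95]
-15 [-94, -94, -95, -94, -94, -94, -94, -94, -94, -93, -94, -17, 1, 0, -17, -17, 226, 231, -17, -17, -17, -17, -17, -18, 159, -2, -2, '.', -95, -94]
-9 [-94, -95, -94, -94, -93, 4, -94, 4, -44, 4, -10, 0, 2, 1, 7, 15, 14, 222, 223, 14, 14, 14, '.', -18, 163, 157, 150, 150, 143, 138]
0 ['.', 6, 6, 6, 289, 7, 7, 7, 7, 8, 6, 6, 6, 6, 11, 14, 14, 222, 223, 14, 14, 6, 6, 6, 6, 5, -2, '.', -18, -18]
9 [-93, -94, -95, -95, -95, -94, -94, -93, -93, -94, -95, -2, 0, 1, -2, 14, 225, 224, 223, 14, 14, 14, '.', -17, 161, 164, 149, 150, 142, 133]
15 [-94, -94, -94, -95, -94, -94, -94, -94, -94, -94, -94, -11, 0, 0, -17, -17, 226, 231, -17, -17, -17, -17, -17, -17, 149, -3, -3, '.', -95, -94]
19 [-94, -94, -94, -95, -94, -94, -95, -95, -94, -95, -94, -3, 0, 0, 0, 0, 226, 231, -1, -1, -2, -2, -3, -2, 144, -2, -3, '.', -94, -94]
(np.float64(259.81629464258515), np.float64(145.36302492126856))
[ 0.58517266 -0.12675008  0.19347263] tip [ 0.58423752 -0.13375863  0.18504615]
t 17.45 shift [0.0169, 0.0226, 0.0306] turn [31.24, -31.24, 86.02] rows 9.0
t 17.45 shift [0.0441, 0.0358, -0.0359] turn [31.24, -31.24, 86.02] rows 9.0
```

Run:
```python
from h import *
c=get_calibration("wrist");T=np.load("pics/w7T.npy");d=np.load("pics/w7.npy");w=cv2.imread("pics/w7.png")
v0=int(proj(c,T,H-U*.044+[0,0,.008])[1]); print(v0)
for v in range(v0-6,v0+6):
    for u in(259,):
        p=pt(c,T,u,v,d[v,u])-H;q=at_z(c,T,u,v,H[2]+.007)-H;print(v,w[v,u].tolist(),"x",(p@U*1e3).round(1),"z",(p[2]*1e3).round(1),"x@7mm",(q@U*1e3).round(1))
print('col/tip')
for v in range(int(proj(c,T,H-U*.012)[1]),int(proj(c,T,H+U*.045)[1])):
    u=259;p=pt(c,T,u,v,d[v,u])-H;print(v,w[v,u].tolist(),(p@U*1e3).round(1),(p[2]*1e3).round(1))
```

```text
95
89 [200, 225, 234] x -56.7 z -105.6 x@7mm -49.1
90 [202, 225, 235] x -55.6 z -107.0 x@7mm -48.3
91 [200, 224, 234] x -54.3 z -104.4 x@7mm -47.5
92 [199, 224, 234] x -53.2 z -106.1 x@7mm -46.7
93 [197, 221, 232] x -52.1 z -105.7 x@7mm -45.8
94 [181, 206, 218] x -45.3 z 1.7 x@7mm -45.0
95 [200, 222, 230] x -44.3 z 4.7 x@7mm -44.2
96 [228, 242, 248] x -43.4 z 5.2 x@7mm -43.4
97 [242, 250, 253] x -42.6 z 5.5 x@7mm -42.5
98 [244, 252, 253] x -41.8 z 4.4 x@7mm -41.7
99 [243, 251, 253] x -41.0 z 3.8 x@7mm -40.9
100 [244, 252, 254] x -40.1 z 5.2 x@7mm -40.0
col/tip
132 [199, 220, 229] -12.5 6.3
133 [229, 243, 248] -11.7 6.1
134 [243, 251, 253] -10.8 6.1
135 [244, 252, 254] -9.9 6.5
136 [243, 251, 253] -8.9 5.2
137 [242, 251, 253] -8.1 6.6
138 [241, 250, 253] -7.3 7.4
139 [240, 250, 252] -6.4 6.6
140 [239, 249, 252] -5.5 6.7
141 [237, 248, 251] -4.6 6.4
142 [236, 247, 251] -3.6 5.9
143 [233, 246, 250] -2.8 6.9
144 [210, 229, 237] -1.9 6.3
145 [219, 234, 241] -0.7 3.6
146 [193, 215, 224] -0.2 7.4
147 [209, 221, 227] -0.1 14.6
148 [235, 243, 247] 0.8 14.2
149 [240, 246, 250] 1.6 15.1
150 [24
[... 517 characters left out ...]
.9 13.5
168 [234, 242, 246] 18.7 13.8
169 [203, 217, 224] 19.3 15.5
170 [189, 207, 218] 21.9 6.2
171 [197, 218, 226] 22.9 5.9
172 [195, 219, 228] 23.8 6.3
173 [198, 219, 228] 24.6 7.1
174 [198, 219, 228] 25.7 6.3
175 [195, 218, 226] 26.4 7.3
176 [168, 187, 198] 27.6 6.1
177 [150, 165, 176] 28.6 5.9
178 [146, 162, 172] 29.6 5.7
179 [148, 162, 172] 30.3 6.8
180 [140, 155, 165] 31.4 5.9
181 [134, 150, 158] 32.2 6.8
182 [131, 147, 155] 33.8 3.6
183 [117, 130, 135] 36.1 -2.0
184 [90, 97, 101] 40.6 -17.4
185 [84, 86, 87] 41.8 -17.9
186 [87, 90, 91] 42.5 -16.6
187 [77, 78, 81] -30.3 289.2
188 [69, 67, 70] 44.7 -17.3
189 [68, 68, 69] 46.1 -18.4
190 [67, 68, 70] 47.1 -18.3
191 [68, 69, 72] 47.9 -17.4
```

Request:
arm_command:
  moves:
    - [0.018,[0.05,0.03,-0.03],[0,0,0]]
    - [0.018,[0.1,0.06,-0.04],[0,0,0]]
    - [0.018,[0.15,0.08,-0.04],[0,0,0]]
    - [0.018,[0.15,0.08,-0.04],[0,0,0]]

```text
time_s: 17.95
tcp_pos: [0.4579, -0.0504, 0.2624]
tool_rot: [0.065, 0.998, -0.0, -0.001]
ft_force: [0.8, -0.7, 0.2]
opening: 0.0181
```

Run:
```python
from h import *
s,_=camera("side");cv2.imwrite("pics/s8.png",s);w=cv2.imread("pics/w7.png")
a=cv2.resize(s[205:255,180:280],(800,330),interpolation=cv2.INTER_CUBIC)
b=cv2.resize(w[85:195,190:330],(400,270),interpolation=cv2.INTER_CUBIC)
e=cv2.resize(s[130:300,120:400],(400,270),interpolation=cv2.INTER_AREA)
cv2.imwrite("pics/m8.png",np.vstack([a,np.hstack([b,e])]))
s0=cv2.imread("pics/side0.png")
for n,(u,v) in dict(jar=(239,172),tape=(282,204),loupe=(162,269)).items():
    t=s0[v-12:v+12,u-12:u+12];r=cv2.matchTemplate(s[v-20:v+20,u-20:u+20],t,cv2.TM_CCOEFF_NORMED);print(n,r.max().round(3),np.unravel_index(r.argmax(),r.shape),"(8,8)=unmoved")
print(sensors.sense()["tcp_pos"],sensors.sense()["ft_force"],sensors.sense()["time_s"])
```

```text
jar 0.998 (np.int64(8), np.int64(8)) (8,8)=unmoved
tape 0.998 (np.int64(8), np.int64(8)) (8,8)=unmoved
loupe 0.999 (np.int64(8), np.int64(8)) (8,8)=unmoved
[ 0.45950638 -0.05141819  0.26249203] [-0.11319137 -0.71546623  0.53809451] 18.0
```

View pics/m8.png

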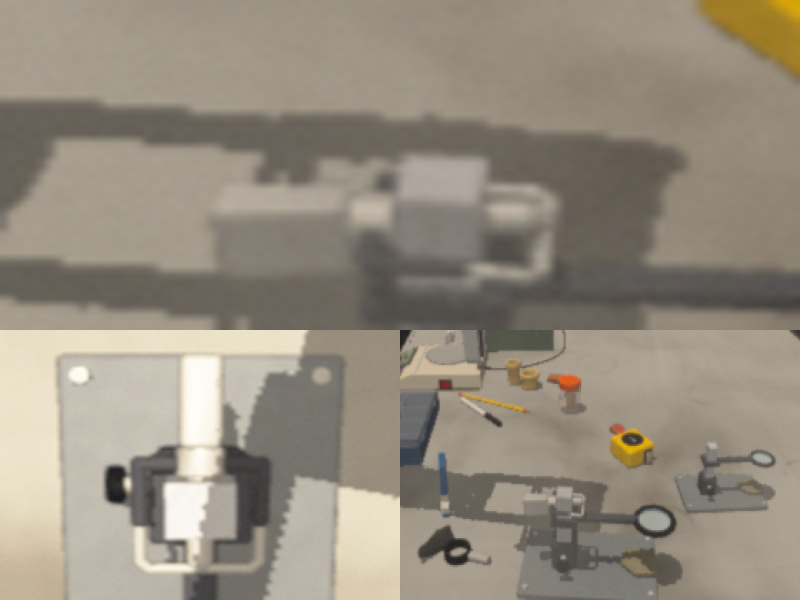

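The side crop shows the collar against the column face (about x=397) and the ring shut round the pin's end (bar at about (545,240)). The bystanders have not moved. Handing in.

```bash
python3 -c "
from h import *
print(job.hand_in())"
```

```text
the job is handed in; nothing more can be done
None
```

I put the pin through the larger stand's cross hole until its collar stopped against the column. I then flipped the ring over the top, pressed it down until it snapped shut, and handed in at about 18 s with the gripper clear of everything.

**Insertion:** I found the hole about 4 mm below its nominal height, in a close wrist view, before going in. Side and lift forces stayed under 4 N while the pin slid in. The collar then stopped at about 8 N with no further travel.

**Ring:** The press force reached about 4 N at the readings between steps, then fell to nearly zero, which fits a snap. The last depth reading put the bar about 5 mm below the hole axis, just past the pin's end.

**Check that was not perfect:** Once released, the pin droops about 4° in its clearance hole. This leaves roughly 1 mm of gap at the top edge of the collar while the bottom edge touches the column. The tab's rear end lies where a fully seated pin with that droop would put it, so I did not push it again.

**Bystanders:** The jar, tape and loupe matched their starting positions in the side view.

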